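Find the hand bell in the closed boxes

ROBOT

A 7-joint arm with a two-finger parallel gripper is mounted at the origin on the work surface. World frame = base frame: x ahead of the robot, y to its left, z up, the work surface at z = 0. Lengths are in m, angles in rad, forces in N, time in s.
With the tool pointing down it reaches from about 0.425 to 1.025 m from the base axis. Payload 3.6 kg.
Tool frame: the origin (TCP) lies at the very end of the fingers, on their centre line; the grasp point (between the pads) lies 19 mm behind it; x points along the fingers, z is the direction in which the jaws open and shut, and the axes are right-handed (so a half turn about x gives the same grasp; the last joint's range is limited). The gripper opens to 85 mm and grips with 20 to 120 N. Pads are 22 mm wide; open, the fingers measure 114 mm over their backs; the gripper's body (76 mm by 85 mm) begins 54 mm behind the grasp point. The pads swing forward as they close: fully open they stand 13 mm farther back than shut.
Start: joints at [-1.24, 0.591, 0.048, 1.609, -0.033, 0.943, -0.034], TCP at [0.298, 0.661, 0.208] pointing down, gripper open.
Joint ranges: [-2.69, 2.69], [-0.47, 2.24], [-1.27, 1.36], [0.19, 2.51], [-1.53, 4.68], [0.08, 2.07], [-3.09, 3.09]. Speed limits (rad/s): [2.57, 2.57, 3.14, 3.14, 3.14, 3.14, 3.14].

INTERFACE

Orientations are given as a rotation vector (axis times angle).
In Python, from workcell import arm gives the robot as it stands. Calls block until the motion is done:
- arm.goto(position, orientation): joint-space move of the TCP to a pose.
- arm.line_to(position, velocity=0.15, attitude=None): straight line of the TCP; attitude=None keeps the orientation; velocity is the mean speed in m/s.
- arm.movej(angles): joint-space move.
- arm.ungrasp() and arm.close_gripper(): open the fingers fully, or close them until they stop; the grip force is fixed at half the most.
- arm.dwell(seconds).
- arm.inverse_kinematics(position, orientation): joint angles nearest the present ones, or None.
- arm.get_obs(): the state.
- arm.read_camera(name): name is "side" or "top" or "wrist"; returns (picture, depth): 480x640x3 uint8, red, green, blue; 480x640 float32, m along the optical axis (not along the pixel's ray), 0 where there is no reading.
- arm.camera_params(name): a dict with "fx", "fy", "cx", "cy" (pixels), "rvec" (rotation vector, rad) and "tvec" (3), from world to camera coordinates, as OpenCV has them. Camera axes: x right, y down, z forward; pixel columns grow to the right and rows downward; lengths in m; the calibration is good to about 2 mm. A picture is of the moment at which its call begins: read the wrist's pose just before it. camera_params takes no time and is no camera call; for the wrist camera it gives the pose at the moment of the call.
A pose or a line that the arm cannot do raises arm.Unreachable and nothing moves.
- arm.job_done(): hands the job in, once; it reports no verdict.
Trained networks look in the newest picture that a camera, given by its name, has taken for a name from the list of things; names that differ only in an ending like _2 or _b are one class to them, and where a whole thing is asked for, a point or a joint stands for the part that bears it (a point fixed in the world has none). Each returns a list of dicts, best first, with "conf" (0 to 1); they miss things now and then, are a little off and sometimes report something else, mostly with a low value. They report only what shows in the picture. A call takes as long as a camera call. They do not tell look-alikes from the thing itself.
- arm.trace(camera, thing): "mask" (480x640 bool, what is visible of it) and "xy" ([column, row] in pixels, amid what is visible of it).
The state is a dict: "t": time; "joints": joint angles; "joint_vel": joint speeds; "joint_torque": joint torques, N m; "ee_pos": TCP position; "eef_rot": TCP orientation; "force": force on the tool from outside, world axes, zero at the start; "ft_torque": the same for the moment, N m; "opening": finger opening in m.
Only numpy, scipy, OpenCV 4.12 (cv2) and the standard library are available. Lean on these libraries where they do the work, as an engineer would, in place of code of your own. Each camera call takes 0.05 s, during which the arm holds its last target.

TASK

Open the lids of all three wooden boxes fully to see what each one holds, before taking anything out. Then take the hand bell out of its box, stand it gently upright on the round cork mat with its whole foot on the mat, and shut the box it came from; leave the other two boxes open with their things inside, and do not disturb the mug, carafe and carton.

Things in the scene. Friction and masses are not known exactly. Their poses are not given: they have to be found in the camera images.
- box_1: One of three identical wooden boxes, fixed to the table, 160 mm deep (its x) by 130 mm wide (its y). Origin: centre of its underside; the boxes stand with their fronts (where the lid's tab is) away from the robot and their hinges towards it; x points from the front to the hinge side, z up. The base is an open tray 55 mm high with 6 mm walls and 6 mm floor; the lid adds 62 mm. One thing stands within 30 mm of the middle of its floor.
- lid_1 (a joint): Opening angle of the lid of box_1, rad: 0 shut, 1.12 fully open (a stop holds it there, still leaning over the hinge-side half of the box, so that a gripper pointing straight down meets the lid before it reaches what stands inside; come in leaning 25 to 45 degrees, wrist on the front side). Stiff hinge: it stays at whatever angle it is left; about 3 N at the tab moves it.
- lid_1_tab (a point): Gripping point on the wooden tab at the middle of the front edge of the lid of box_1: the tab is 20 mm wide (along box y), 12 mm thick and sticks 36 mm forward out of the lid's front face; this point is 24 mm out from that face, in the middle of the thickness. Turns with the lid: its x axis points from the tab's end towards the hinge. 184 mm ahead of the hinge line and 14 mm above it, with the lid shut (69.5 mm above the table).
- lid_1_hinge (a point): Middle of the hinge line of the lid of box_1, on the hinge-side top edge of the base, 55.5 mm above the table; the line runs along box y. The lid is a hollow cap, 62 mm deep with 6 mm walls, 160 x 130 mm; as it opens its front edge rises and goes over the hinge-side half of the box, towards the robot.
- box_2: One of three identical wooden boxes, fixed to the table, 160 mm deep (its x) by 130 mm wide (its y). Origin: centre of its underside; the boxes stand with their fronts (where the lid's tab is) away from the robot and their hinges towards it; x points from the front to the hinge side, z up. The base is an open tray 55 mm high with 6 mm walls and 6 mm floor; the lid adds 62 mm. One thing stands within 30 mm of the middle of its floor.
- lid_2 (a joint): Opening angle of the lid of box_2, rad: 0 shut, 1.12 fully open (a stop holds it there, still leaning over the hinge-side half of the box, so that a gripper pointing straight down meets the lid before it reaches what stands inside; come in leaning 25 to 45 degrees, wrist on the front side). Stiff hinge: it stays at whatever angle it is left; about 3 N at the tab moves it.
- lid_2_tab (a point): Gripping point on the wooden tab at the middle of the front edge of the lid of box_2: the tab is 20 mm wide (along box y), 12 mm thick and sticks 36 mm forward out of the lid's front face; this point is 24 mm out from that face, in the middle of the thickness. Turns with the lid: its x axis points from the tab's end towards the hinge. 184 mm ahead of the hinge line and 14 mm above it, with the lid shut (69.5 mm above the table).
- lid_2_hinge (a point): Middle of the hinge line of the lid of box_2, on the hinge-side top edge of the base, 55.5 mm above the table; the line runs along box y. The lid is a hollow cap, 62 mm deep with 6 mm walls, 160 x 130 mm; as it opens its front edge rises and goes over the hinge-side half of the box, towards the robot.
- box_3: One of three identical wooden boxes, fixed to the table, 160 mm deep (its x) by 130 mm wide (its y). Origin: centre of its underside; the boxes stand with their fronts (where the lid's tab is) away from the robot and their hinges towards it; x points from the front to the hinge side, z up. The base is an open tray 55 mm high with 6 mm walls and 6 mm floor; the lid adds 62 mm. One thing stands within 30 mm of the middle of its floor.
- lid_3 (a joint): Opening angle of the lid of box_3, rad: 0 shut, 1.12 fully open (a stop holds it there, still leaning over the hinge-side half of the box, so that a gripper pointing straight down meets the lid before it reaches what stands inside; come in leaning 25 to 45 degrees, wrist on the front side). Stiff hinge: it stays at whatever angle it is left; about 3 N at the tab moves it.
- lid_3_tab (a point): Gripping point on the wooden tab at the middle of the front edge of the lid of box_3: the tab is 20 mm wide (along box y), 12 mm thick and sticks 36 mm forward out of the lid's front face; this point is 24 mm out from that face, in the middle of the thickness. Turns with the lid: its x axis points from the tab's end towards the hinge. 184 mm ahead of the hinge line and 14 mm above it, with the lid shut (69.5 mm above the table).
- lid_3_hinge (a point): Middle of the hinge line of the lid of box_3, on the hinge-side top edge of the base, 55.5 mm above the table; the line runs along box y. The lid is a hollow cap, 62 mm deep with 6 mm walls, 160 x 130 mm; as it opens its front edge rises and goes over the hinge-side half of the box, towards the robot.
- bell: Hand bell standing upright on its mouth, 101 mm tall: round steel bell 66 mm in diameter at the bottom narrowing to 30 mm at 48 mm up, then an upright round wooden handle 22 mm in diameter from there to the top. Origin: centre of its underside, z up the handle. About 0.25 kg. Starts in any one of the boxes, its foot on the floor 6 mm above the table.
- stamp: Hand stamp: wooden block 75 x 45 x 30 mm with an upright round wooden handle 22 mm in diameter, 101 mm tall in all. Origin: centre of its underside. Stands in another box; leave it there.
- tin: Round capped steel tin, 65 mm in diameter, 90 mm tall. Origin: centre of its underside. Stands in the third box; leave it there.
- mat: Round cork mat, 110 mm in diameter, 6 mm thick, fixed on the table. Origin: centre of its underside.
- mug: Bystander: white mug, rim 76 mm in diameter, 90 mm tall, handle at its +y. Stands between the mat and the robot. Origin: centre of its underside. Leave it.
- carafe: Bystander: corked glass carafe, 84 mm in diameter, 200 mm tall, at the left end of the row of boxes (+y). Origin: centre of its underside. Leave it.
- carton: Bystander: plain drinks carton 70 x 90 mm, 188 mm tall, at the right end of the row of boxes (-y), 70 mm along its x and 90 mm along its y. Origin: centre of its underside. Leave it.
Not all that is in view belongs to the job. What is shaped like the box_3 but yellow is not meant.

How it is judged:
On the way, in this order (a step that is already met when the one before it is completed fails the run):
1. all three lids stand open together (over 0.9 rad) (value of joint each of lid_1, lid_2, lid_3 above 0.9 rad), for 0.2 s.
2. the bell is lifted clear of its box (its foot over 60 mm above the table) (height (world z) of bell above 0.06 m), for 0.1 s.
3. the bell stands on the mat, let go (horizontal distance between bell and mat below 0.022 m and z of bell in the frame of mat between 0.003 and 0.01 m and angle between bell's own z axis and vertical below 0.1 rad and contact force between bell and the fingers below 0.1 N and linear speed of bell below 0.03 m/s), for 0.2 s.
At the end, for the whole second after the job is handed in: The bell stands at rest upright (within 0.1 rad) on the mat, its axis within 22 mm of the mat's centre; the stamp and the tin are still on the floors of their boxes (foot below 30 mm), whose lids are open (over 0.85 rad); the lid of the box without stamp or tin is shut (below 0.06 rad) (horizontal distance between bell and mat below 0.022 m and z of bell in the frame of mat between 0.003 and 0.01 m and angle between bell's own z axis and vertical below 0.1 rad and linear speed of bell below 0.03 m/s and (horizontal distance between stamp and box_1 below 0.09 m or horizontal distance between stamp and box_2 below 0.09 m or horizontal distance between stamp and box_3 below 0.09 m) and (horizontal distance between tin and box_1 below 0.09 m or horizontal distance between tin and box_2 below 0.09 m or horizontal distance between tin and box_3 below 0.09 m) and height (world z) of each of stamp, tin below 0.03 m and ((horizontal distance between any of stamp, tin and box_1 below 0.09 m and value of joint lid_1 above 0.85 rad) or (not (horizontal distance between any of stamp, tin and box_1 below 0.09 m) and value of joint lid_1 below 0.06 rad)) and ((horizontal distance between any of stamp, tin and box_2 below 0.09 m and value of joint lid_2 above 0.85 rad) or (not (horizontal distance between any of stamp, tin and box_2 below 0.09 m) and value of joint lid_2 below 0.06 rad)) and ((horizontal distance between any of stamp, tin and box_3 below 0.09 m and value of joint lid_3 above 0.85 rad) or (not (horizontal distance between any of stamp, tin and box_3 below 0.09 m) and value of joint lid_3 below 0.06 rad))); the robot touches nothing.
It fails at once if the mug is moved more than 20 mm or tipped over 0.3 rad (distance of mug from where it was at the start of the episode above 0.02 m or angle between mug's own z axis and vertical above 0.3 rad).
It fails at once if the carafe is moved more than 20 mm or tipped over 0.3 rad (distance of carafe from where it was at the start of the episode above 0.02 m or angle between carafe's own z axis and vertical above 0.3 rad).
It fails at once if the carton is moved more than 20 mm or tipped over 0.3 rad (distance of carton from where it was at the start of the episode above 0.02 m or angle between carton's own z axis and vertical above 0.3 rad).
It fails at once if the stamp or the tin is taken out of its box (its foot over 55 mm above the table) (height (world z) of any of stamp, tin above 0.055 m).
It fails at once if the bell is dropped on the mat: less than 30 mm above its underside and moving faster than 0.5 m/s (horizontal distance between bell and mat below 0.06 m and z of bell in the frame of mat below 0.03 m and linear speed of bell above 0.5 m/s).
It also fails if it takes over 72 s, if anything falls off the work surface, if the arm or the gripper's body presses on something with over 40 N, if the wrist force passes 120 N, or if a joint passes its speed limit or range.

## Working session

There is one attempt and no reset: what is moved stays moved. The work goes in short steps, each a Python script; the robot and the scene stay as the last script left them, time stands still between calls to the robot, and variables do not carry over. Pictures are saved under pics/ and viewed, and the job is handed in when it is done.

```bash
ls; mkdir -p pics
python3 - <<'E'
from workcell import arm
import cv2
for n in ("top","side","wrist"):
    p,d=arm.read_camera(n); cv2.imwrite(f"pics/a_{n}.png",p[:,:,::-1]); 
    c=arm.camera_params(n); print(n,{k:(v if isinstance(v,float) else list(map(float,v)) if hasattr(v,'__len__') else v) for k,v in c.items()})
o=arm.get_obs(); print(o)
E
```

```text
pics
top {'fx': 478.0833725658458, 'fy': 478.0833725658458, 'cx': 321.53533042602044, 'cy': 243.01326387961018, 'rvec': [2.1599066466551475, -2.1509927325207956, 0.14522614559901886], 'tvec': [-0.009891751919914465, 0.4527844356811987, 1.4556132557992765]}
side {'fx': 478.6538989680815, 'fy': 478.6538989680815, 'cx': 326.9954918175053, 'cy': 232.49484739168884, 'rvec': [2.4384897596505524, -0.04349832938693331, 0.03472217699233073], 'tvec': [-0.45591026153747943, 0.056309737289180053, 1.1647402529304332]}
wrist {'fx': 349.2245937862144, 'fy': 349.2245937862144, 'cx': 317.3255815484761, 'cy': 241.35845928606528, 'rvec': [-2.4106774305028313, -1.5571232849698522, -0.24278939016875095], 'tvec': [-0.724306182107477, -0.039714775190234294, 0.3803135241979913]}
{'t': 0.15, 'joints': array([-1.24051047,  0.59194756,  0.04832388,  1.60955961, -0.03330989,
        0.94265918, -0.0336922 ]), 'joint_vel': array([ 1.22681341e-03, -8.03971700e-04,  5.33468369e-04, -3.40726828e-03,
       -1.86201651e-03,  7.99376400e-05,  1.06928949e-04]), 'joint_torque': array([ 2.59712004e-03, -5.49246383e+01,  1.54947348e+00, -1.98453373e+01,
        9.56156262e-03,  5.67484269e-03, -4.38678811e-06]), 'ee_pos': array([0.29784292, 0.66023821, 0.20696366]), 'eef_rot': array([-0.89272179,  1.38182477,  0.89100828]), 'force': array([-0.73711092,  0.19763159, -0.6019019 ]), 'ft_torque': array([ 0.00154985, -0.02701585, -0.03199036]), 'opening': 0.08520211250810468}
```

View pics/a_top.png

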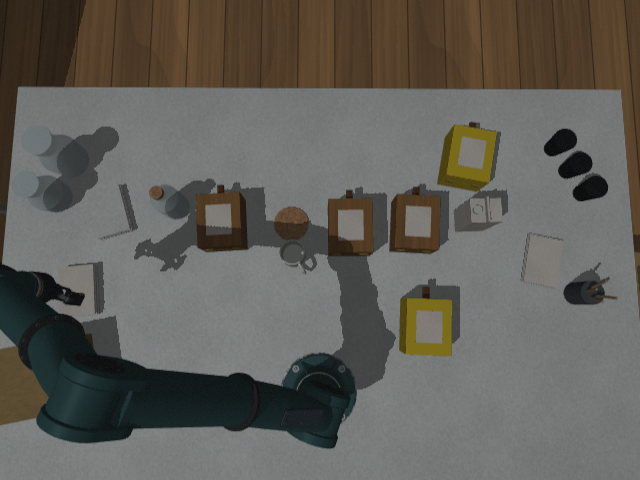

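View pics/a_side.png

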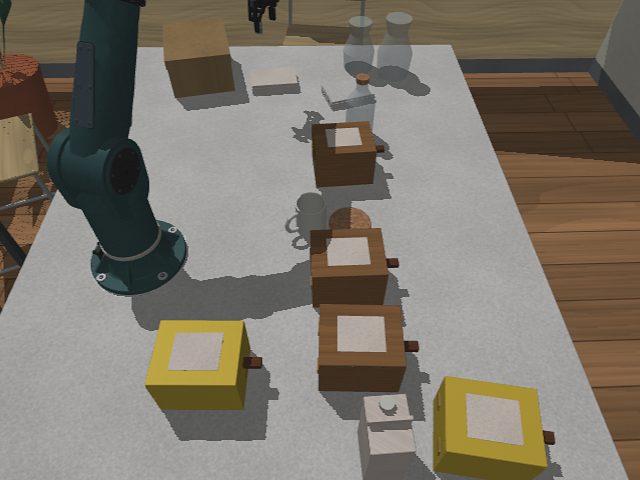

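View pics/a_wrist.png

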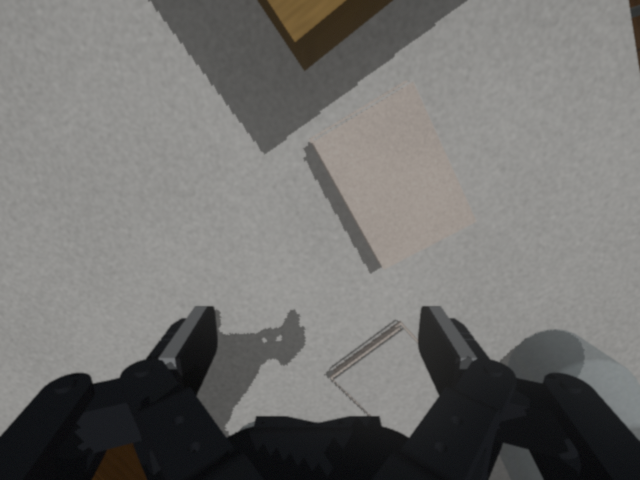

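Top picture: three brown boxes at (222,220), (350,225) and (415,222), each with its tab upward. The look-alikes are the yellow boxes at (470,155) and (428,325), which are not meant. The mat is at (291,222), the mug at (293,253), the carafe at (165,198) and the carton at (480,210). Next I'll measure them.

```bash
cat > h.py <<'E'
from workcell import arm
import numpy as np, cv2
from scipy.spatial.transform import Rotation as R
def cam(n):
    c=arm.camera_params(n); return c,R.from_rotvec(c['rvec']).as_matrix(),np.array(c['tvec'])
def cloud(n,d,c=None):
    c,Rm,t=c or cam(n)
    v,u=np.mgrid[0:480,0:640]
    P=np.stack([(u-c['cx'])/c['fx']*d,(v-c['cy'])/c['fy']*d,d],-1)
    return (P-t)@Rm   # R^T(P-t)
def proj(n,p):
    c,Rm,t=cam(n); q=Rm@np.array(p)+t; return c['fx']*q[0]/q[2]+c['cx'],c['fy']*q[1]/q[2]+c['cy']
def save(n,name,p=None):
    if p is None: p,_=arm.read_camera(n)
    cv2.imwrite(f"pics/{name}.png",np.ascontiguousarray(p[:,:,::-1]))
E
python3 - <<'E'
from h import *
p,d=arm.read_camera("top"); W=cloud("top",d)
hsv=cv2.cvtColor(p,cv2.COLOR_RGB2HSV)
for th in ("box_1","lid_1_tab","mat","mug","carafe","carton"):
    for r in arm.trace("top",th)[:7]:
        m=r['mask']&(d>0); q=W[m]
        if len(q)<5: continue
        print(th,round(r['conf'],2),np.round(r['xy']),m.sum(),"med",np.round(np.median(q,0),3),"zmax",np.round(np.percentile(q[:,2],95),3))
        if th=="box_1":
            s=q[(q[:,2]>.108)&(q[:,2]<.128)]
            if len(s)>20: rc=cv2.minAreaRect((s[:,:2]*1000).astype(np.float32)); print("   rect",np.round(rc[0],1),np.round(rc[1],1),round(rc[2],1),"RGB",p[m].mean(0).round())
        if th in("mat","mug","carafe","carton"):
            s=q[q[:,2]>q[:,2].max()-.01 if th!='mat' else q[:,2]>-1]; rc=cv2.minAreaRect((q[:,:2]*1000).astype(np.float32)); print("   rect",np.round(rc[0],1),np.round(rc[1],1),round(rc[2],1))
for (u,v) in [(221,188),(349,193),(416,189)]:
    s=W[v-6:v+7,u-6:u+7].reshape(-1,3); s=s[(s[:,2]>.06)&(s[:,2]<.09)]; print(u,v,len(s),s.mean(0).round(4),s.min(0).round(3),s.max(0).round(3))
big=cv2.resize(p[160:280,140:520],None,fx=2.1,fy=2.1,interpolation=cv2.INTER_CUBIC); save(None,"b_crop",big)
E
```

```text
box_1 0.92 [416. 224.] 2911 med [ 0.502 -0.284  0.117] zmax 0.123
   rect [ 506.2 -290. ] [131.6 161.7] 86.9 RGB [87. 72. 57.]
box_1 0.7 [352. 226.] 2579 med [ 0.489 -0.091  0.118] zmax 0.123
   rect [494.2 -91.6] [130.5 159.3] 90.0 RGB [86. 72. 57.]
box_1 0.68 [220. 225.] 3005 med [0.503 0.29  0.117] zmax 0.122
   rect [509.7 296.1] [161.9 131.2] 3.7 RGB [74. 62. 50.]
box_1 0.68 [426. 328.] 3010 med [ 0.201 -0.307  0.117] zmax 0.122
   rect [ 200.8 -314.8] [131.5 159.9] 87.7 RGB [116. 106.  53.]
box_1 0.67 [469. 158.] 3085 med [ 0.701 -0.445  0.117] zmax 0.123
   rect [ 714.  -456.2] [132.2 163. ] 79.2 RGB [109.  99.  47.]
lid_1_tab 0.83 [350. 224.] 2571 med [ 0.492 -0.091  0.118] zmax 0.123
mat 0.78 [292. 225.] 913 med [0.517 0.089 0.006] zmax 0.012
   rect [516.8  90.7] [108.  106.2] 42.4
mat 0.52 [416. 226.] 2877 med [ 0.501 -0.283  0.117] zmax 0.123
   rect [ 521.8 -303.5] [159.3 198.7] 87.3
mug 0.8 [295. 255.] 584 med [0.42  0.081 0.009] zmax 0.09
   rect [412.6  71.7] [95.3 74.6] 64.3
mug 0.17 [416. 226.] 2864 med [ 0.501 -0.284  0.117] zmax 0.123
   rect [ 521.9 -300.1] [153. 199.] 87.7
carafe 0.77 [170. 202.] 1001 med [0.558 0.438 0.133] zmax 0.201
   rect [582.4 474.1] [133.4  88.6] 63.3
carafe 0.64 [292. 226.] 865 med [0.517 0.092 0.006] zmax 0.012
   rect [518.4  92. ] [104.5 102.6] 4.4
carton 0.9 [476. 216.] 1332 med [ 0.522 -0.456  0.168] zmax 0.185
   rect [ 529.2 -473.8] [70.3 93.3] 1.7
221 188 57 [0.6128 0.303  0.0749] [0.599 0.293 0.068] [0.625 0.313 0.086]
349 193 60 [ 0.5975 -0.0912  0.0753] [ 0.584 -0.101  0.069] [ 0.612 -0.082  0.081]
416 189 57 [ 0.6098 -0.294   0.0746] [ 0.596 -0.306  0.065] [ 0.622 -0.285  0.082]
```

View pics/b_crop.png

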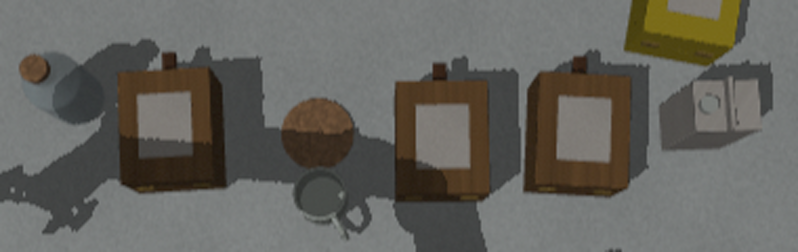

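Brown boxes (by description), with front direction:
- A: centre (0.510, 0.296), 3.7°
- B: centre (0.494, -0.092), 0°
- C: centre (0.506, -0.290), -3°

The rectangles are 160 x 130 at z 0.117 and the tabs are at about 0.075, as the description says. The crop shows the three are brown, and the yellow one at its top right is excluded. Next I'll plan the tab arcs and check IK.

```bash
cat >> h.py <<'E'
BOX={'A':((.5097,.2961),3.7),'B':((.4942,-.0916),0.),'C':((.5062,-.290),-2.8)}
def fr(b):
    (x,y),a=BOX[b]; a=np.radians(a); f=np.array([np.cos(a),np.sin(a),0]); s=np.array([-np.sin(a),np.cos(a),0]); return np.array([x,y,0.]),f,s
def att(f,s,lean,sg=1):
    L=np.radians(lean); x=-np.sin(L)*f-np.cos(L)*np.array([0,0,1]); z=sg*s; y=np.cross(z,x)
    return x,R.from_matrix(np.stack([x,y,z],1)).as_rotvec()
def tabp(b,th,r=.184):
    c,f,s=fr(b); h=c-.08*f+np.array([0,0,.0555])
    return h+f*(r*np.cos(th)-.014*np.sin(th))+np.array([0,0,1])*(r*np.sin(th)+.014*np.cos(th))
def tcp(b,th,lean,sg=1,adv=.016,r=.184):
    c,f,s=fr(b); x,rv=att(f,s,lean,sg); return tabp(b,th,r)+x*adv,rv,x
E
python3 - <<'E'
from h import *
for b in 'ABC':
  for sg in (1,-1):
    for th,l in((0,30),(.5,33),(1.12,40),(1.12,30)):
        p,rv,x=tcp(b,th,l,sg); q=arm.inverse_kinematics(p,rv); q2=arm.inverse_kinematics(p-x*.09,rv)
        print(b,sg,th,l,None if q is None else np.round(q,2),None if q2 is None else np.round(q2,2))
E
```

```text
A 1 0 30 [-0.35  0.93 -0.17  1.41 -0.07  1.29  1.19] [-0.35  0.91 -0.15  1.26 -0.08  1.47  1.2 ]
A 1 0.5 33 [-0.35  0.83 -0.17  1.43 -0.11  1.42  1.18] [-0.35  0.82 -0.15  1.25 -0.11  1.61  1.18]
A 1 1.12 40 [-0.35  0.72 -0.2   1.55 -0.17  1.52  1.15] [-0.35  0.73 -0.17  1.35 -0.17  1.71  1.15]
A 1 1.12 30 [-0.39  0.63 -0.17  1.64 -0.14  1.35  1.15] [-0.39  0.61 -0.14  1.46 -0.14  1.54  1.15]
A -1 0 30 [-0.79  1.04  0.67  1.44 -0.66  1.44 -1.44] [-0.76  1.01  0.72  1.28 -0.63  1.61 -1.48]
A -1 0.5 33 [-0.82  0.95  0.71  1.46 -0.61  1.57 -1.46] [-0.78  0.94  0.75  1.27 -0.6   1.75 -1.5 ]
A -1 1.12 40 [-0.9   0.84  0.74  1.58 -0.57  1.68 -1.47] [-0.84  0.85  0.78  1.38 -0.56  1.86 -1.5 ]
A -1 1.12 30 [-0.94  0.74  0.74  1.66 -0.55  1.49 -1.51] [-0.91  0.73  0.78  1.49 -0.52  1.67 -1.54]
B 1 0 30 [ 0.07  0.85 -0.01  1.61  0.04  1.2   1.6 ] [0.06 0.81 0.   1.47 0.03 1.38 1.62]
B 1 0.5 33 [0.06 0.74 0.01 1.63 0.03 1.35 1.62] [0.04 0.72 0.03 1.46 0.02 1.54 1.63]
B 1 1.12 40 [0.05 0.62 0.03 1.74 0.03 1.47 1.64] [0.03 0.62 0.05 1.55 0.03 1.66 1.64]
B 1 1.12 30 [0.   0.54 0.1  1.83 0.   1.3  
[... 496 characters left out ...]
[0.22 0.9  0.16 1.29 0.03 1.46 1.87]
C 1 0.5 33 [0.21 0.83 0.2  1.46 0.04 1.41 1.9 ] [0.18 0.82 0.24 1.28 0.01 1.6  1.92]
C 1 1.12 40 [0.17 0.72 0.3  1.58 0.06 1.51 1.95] [0.15 0.73 0.32 1.38 0.05 1.7  1.97]
C 1 1.12 30 [0.15 0.64 0.33 1.67 0.01 1.34 1.99] [ 0.08  0.64  0.44  1.5  -0.03  1.53  2.04]
C -1 0 30 [-0.11  1.1   0.85  1.46 -0.49  1.36 -0.81] [-0.1   1.07  0.9   1.31 -0.48  1.53 -0.83]
C -1 0.5 33 [-0.13  1.01  0.9   1.48 -0.41  1.47 -0.79] [-0.12  1.    0.95  1.3  -0.4   1.65 -0.82]
C -1 1.12 40 [-0.17  0.92  0.96  1.6  -0.27  1.53 -0.76] [-0.15  0.91  0.98  1.4  -0.26  1.72 -0.77]
C -1 1.12 30 [-0.2   0.84  0.98  1.69 -0.35  1.39 -0.73] [-0.2   0.82  1.04  1.51 -0.33  1.58 -0.74]
```

Run:
```python
from h import *
p0=np.array(arm.get_obs()['ee_pos']); arm.line_to(p0+[0,0,.2],velocity=.4)
p,rv,x=tcp('A',0,30)
arm.goto(p-x*.2+[0,0,.03],rv); print(arm.get_obs()['t'])
arm.line_to(p-x*.06,velocity=.3); o=arm.get_obs(); print(o['t'],p,o['ee_pos'],p-x*.06)
save("wrist","c_w"); save("side","c_s")
```

```text
3.2167
3.925 [0.6054999  0.3022951  0.05564359] [0.6366122  0.30538336 0.10909984] [0.63543737 0.30423107 0.10760512]
```

View pics/c_w.png

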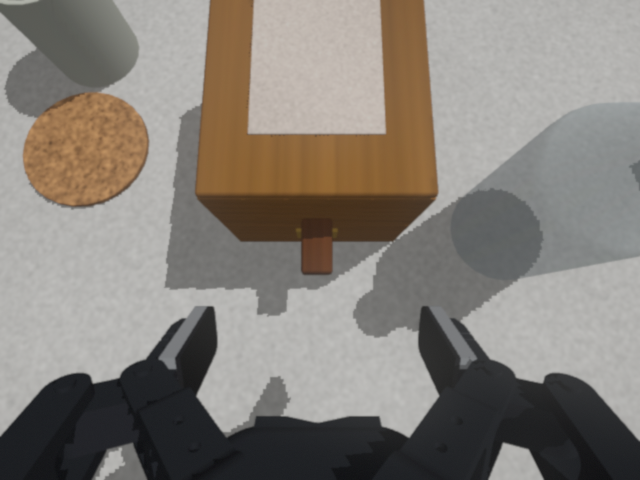

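View pics/c_s.png

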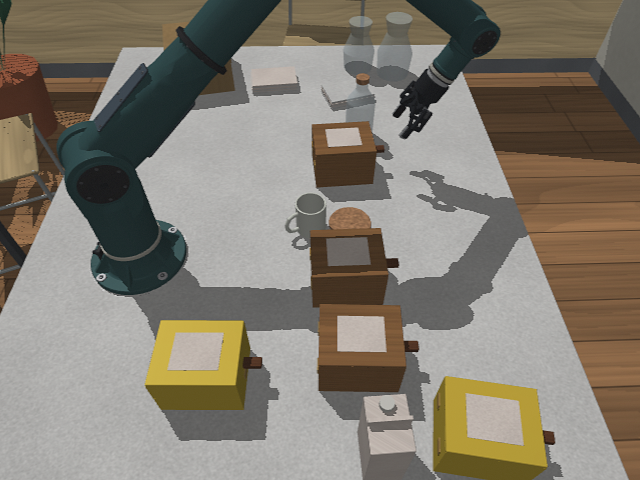

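Wrist view: the tab at (317,250) is centred between the fingers (about 195 and 440), and nothing else is near. Now I'll advance, grip and open.

```bash
cat >> h.py <<'E'
def grip_tab(b,th,lean,adv=.016):
    p,rv,x=tcp(b,th,lean,adv=adv); arm.line_to(p,velocity=.15); arm.close_gripper()
    o=arm.get_obs(); print("grip",b,"open",round(o['opening'],4),"F",o['force'].round(1),"t",o['t'],"err",(o['ee_pos']-p).round(4)); return o['opening']
def arc(b,t0,t1,l0,l1,n=7,v=.15,adv=.016):
    for k in range(1,n+1):
        u=k/n; th=t0+(t1-t0)*u; p,rv,x=tcp(b,th,l0+(l1-l0)*u,adv=adv)
        arm.line_to(p,velocity=v,attitude=rv)
        o=arm.get_obs(); print(round(th,2),o['force'].round(1),(o['ee_pos']-p).round(4),round(o['opening'],4),round(o['t'],2))
E
python3 - <<'E'
from h import *
w=grip_tab('A',0,30)
if .012<w<.026: arc('A',0,1.1,30,40)
save("wrist","d_w"); save("side","d_s")
E
```

```text
grip A open 0.0127 F [0.8 1.  3.5] t 5.3333 err [0.0004 0.0005 0.0005]
0.16 [1.  1.3 0.8] [ 0.0002  0.0005 -0.    ] 0.0112 5.67
0.31 [0.9 2.5 1.8] [ 0.0001  0.0004 -0.0002] 0.011 6.02
0.47 [2.1 2.  2.6] [ 0.0005  0.0004 -0.0001] 0.0105 6.36
0.63 [3.8 3.7 4.6] [0.0011 0.0004 0.0001] 0.0107 6.7
0.79 [6.4 3.  8.2] [0.0018 0.0005 0.0008] 0.0105 7.04
0.94 [ 6.9  3.2 12.8] [0.0024 0.0005 0.002 ] 0.0103 7.38
1.1 [ 8.1  2.  19. ] [0.0025 0.0006 0.0038] 0.0104 7.72
```

View pics/d_s.png

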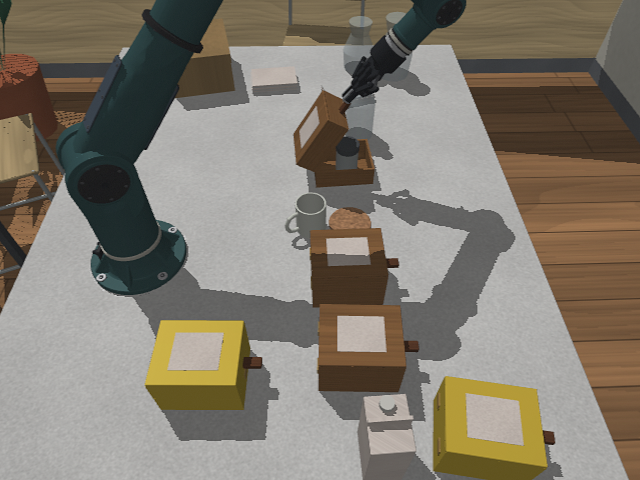

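View pics/d_w.png

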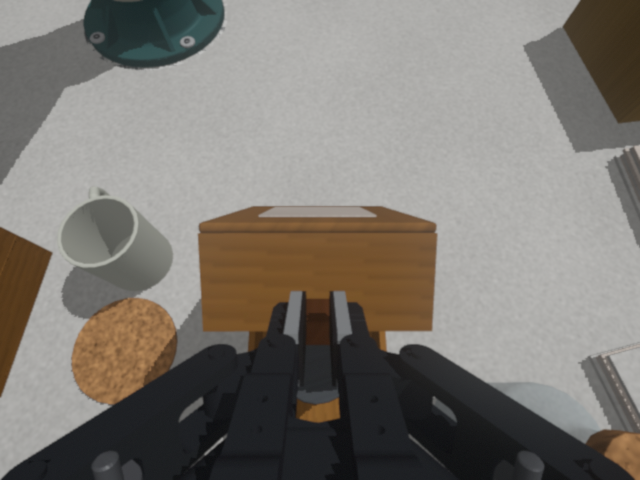

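Box A is open; the side view shows a round dark-capped can inside at (347,150), the tin by its look. Released next, then B.

```bash
cat >> h.py <<'E'
def back(d,v=.3,up=0):
    o=arm.get_obs(); x=R.from_rotvec(o['eef_rot']).as_matrix()[:,0]; arm.line_to(o['ee_pos']-x*d+[0,0,up],velocity=v)
E
python3 - <<'E'
from h import *
arm.ungrasp(); print(arm.get_obs()['force']); back(.12)
p,rv,x=tcp('B',0,30)
arm.goto(p-x*.16+[0,0,.03],rv)
arm.line_to(p-x*.05,velocity=.3); print(arm.get_obs()['t'])
save("wrist","e_w"); save("top","e_t")
E
```

```text
[-0.07788041 -0.16721459  0.20908113]
11.225
```

View pics/e_w.png

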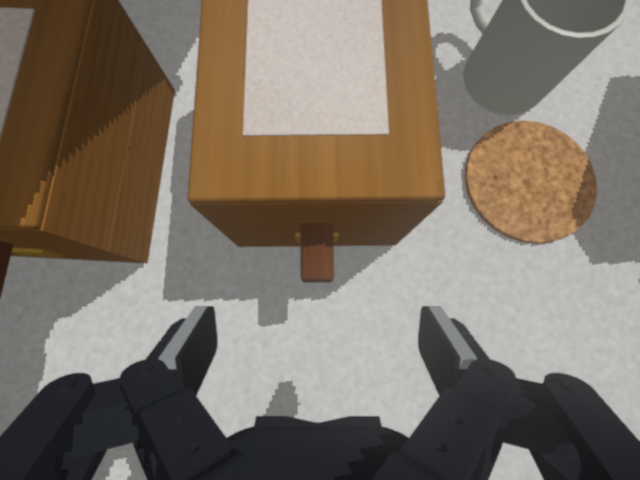

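View pics/e_t.png

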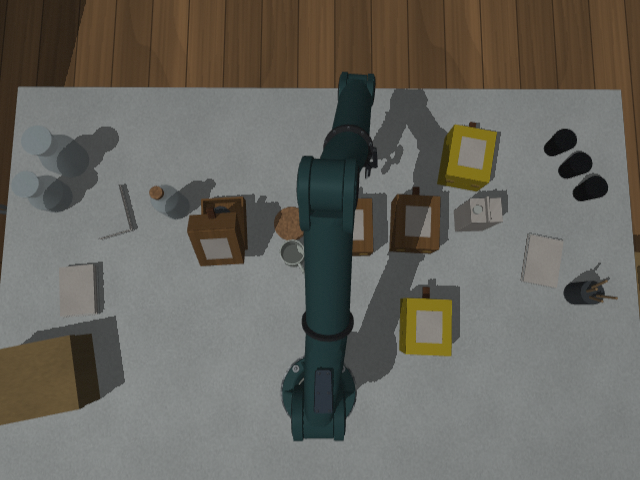

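A's lid stays open (top view, 217,232). The wrist view has B's tab centred at (317,252). Next: open B, then approach C.

Run:
```python
from h import *
w=grip_tab('B',0,30)
if .008<w<.026:
    arc('B',0,1.1,30,40,n=7)
    save("side","f_s"); arm.ungrasp(); back(.12)
    p,rv,x=tcp('C',0,30)
    arm.goto(p-x*.16+[0,0,.03],rv); arm.line_to(p-x*.05,velocity=.3); print(arm.get_obs()['t'])
save("wrist","f_w")
```

```text
grip B open 0.0134 F [0.2 1.5 4.3] t 12.55 err [0.0005 0.0007 0.0005]
0.16 [1.  2.7 0.5] [ 0.0003  0.0006 -0.0002] 0.0123 12.89
0.31 [1.4 2.9 0.1] [ 0.0002  0.0005 -0.0003] 0.0122 13.23
0.47 [2.7 4.1 2.6] [ 0.0005  0.0003 -0.0001] 0.0115 13.57
0.63 [4.2 2.6 5. ] [ 0.0012  0.0002 -0.    ] 0.0113 13.92
0.79 [6.  3.6 7.2] [0.0021 0.     0.0005] 0.0111 14.26
0.94 [ 8.1  3.8 12.5] [ 0.0028 -0.0003  0.0016] 0.0112 14.6
1.1 [ 8.7  2.7 20. ] [ 0.0031 -0.0005  0.0033] 0.0116 14.94
17.8583
```

View pics/f_s.png

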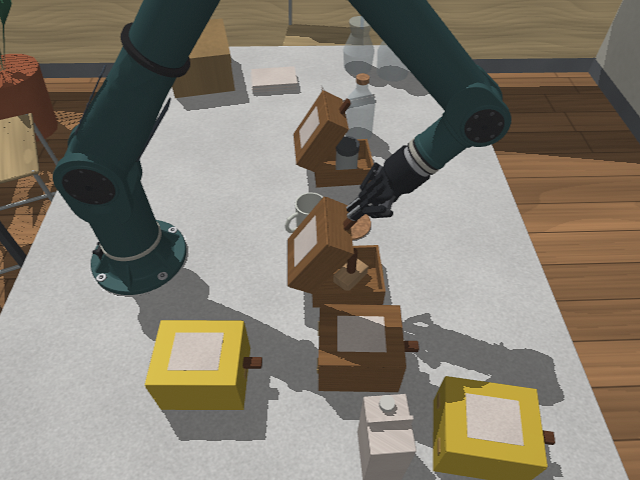

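View pics/f_w.png

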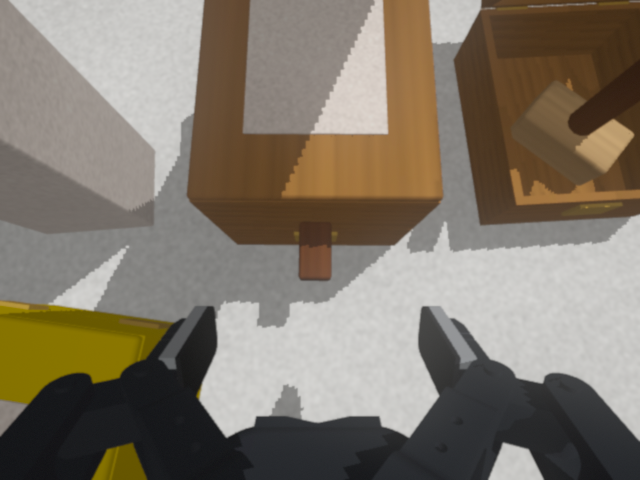

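B holds the stamp: a block with a dark handle at (580,130) in the wrist view, so the bell should be in C. C's tab is centred at (316,250). The yellow box's corner lies left of the finger, and by the measured geometry about 25 mm clear. Now I'll open C.

Run:
```python
from h import *
w=grip_tab('C',0,30)
if .008<w<.026:
    arc('C',0,1.1,30,40,n=7)
    arm.ungrasp(); back(.16); print(arm.get_obs()['t'])
o=arm.get_obs()
for n in("side","wrist","top"):
    C=cam(n); p,d=arm.read_camera(n); save(n,"g_"+n,p); W=cloud(n,d,C); np.savez(f"/tmp/g_{n}.npz",p=p,W=W)
    if n!="top":
        for th in("bell","mat"):
            for r in arm.trace(n,th)[:3]:
                m=r['mask']&(d>0); q=W[m]
                if len(q): print(n,th,round(r['conf'],2),np.round(r['xy']),m.sum(),np.median(q,0).round(3),q.min(0).round(3),q.max(0).round(3)); np.save(f"/tmp/m_{n}_{th}.npy",r['mask']) if r is not None else 0
```

```text
grip C open 0.0125 F [ 1.4 -0.7  2.3] t 19.15 err [ 0.0005 -0.0005  0.0005]
0.16 [ 1.  -2.3  0.1] [ 0.0001 -0.0004 -0.    ] 0.0118 19.49
0.31 [ 1.6 -2.1  1.5] [ 0.0002 -0.0004 -0.0002] 0.0113 19.83
0.47 [ 1.6 -1.8  2.3] [ 0.0005 -0.0003 -0.0001] 0.0104 20.18
0.63 [ 4.9 -2.6  5. ] [ 0.0011 -0.0003  0.0001] 0.0107 20.52
0.79 [ 6.2 -2.6  8.1] [ 0.0018 -0.0003  0.0008] 0.0114 20.86
0.94 [ 7.3 -1.6 12.4] [ 0.0024 -0.0003  0.002 ] 0.0106 21.2
1.1 [ 8.  -2.3 19.7] [ 0.0027 -0.0002  0.0038] 0.0107 21.54
22.9333
side bell 0.81 [371. 357.] 712 [ 0.523 -0.3    0.033] [ 0.489 -0.356  0.004] [ 0.554 -0.24   0.193]
side mat 0.74 [358. 224.] 417 [0.543 0.079 0.006] [ 0.498 -0.11  -0.002] [0.569 0.142 0.232]
wrist bell 0.79 [323. 302.] 1627 [ 0.532 -0.284  0.039] [ 0.492 -0.315  0.005] [ 0.555 -0.251  0.11 ]
wrist mat 0.85 [570. 288.] 4284 [0.52  0.089 0.007] [ 0.464  0.035 -0.001] [0.573 0.152 0.01 ]
```

View pics/g_side.png

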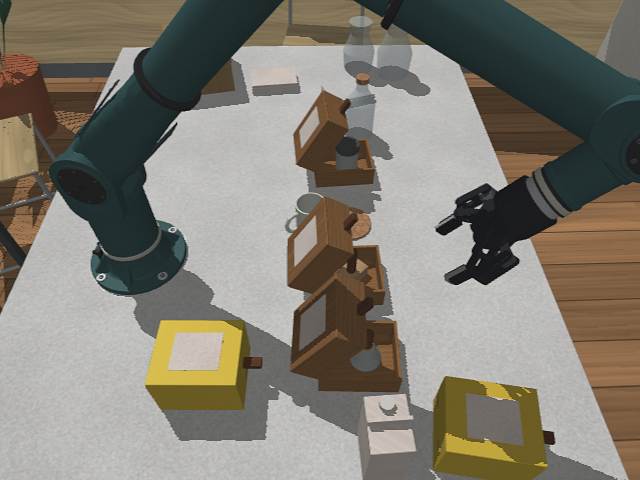

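View pics/g_wrist.png

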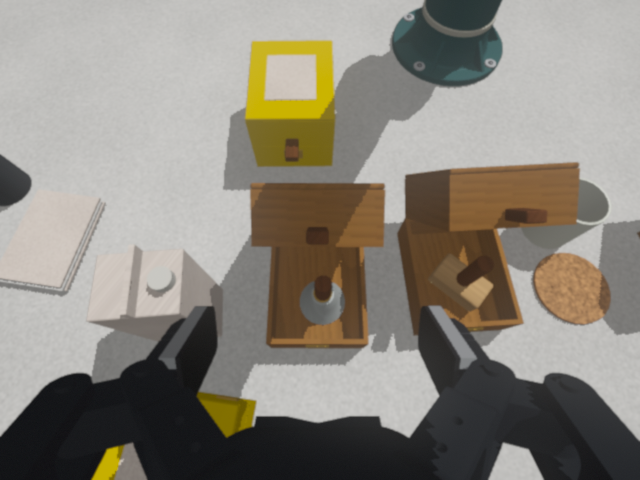

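The bell stands in C at (322,298) in the wrist view: steel dome, brown handle. The stamp is in B and the tin in A. Next I'll locate the bell's axis and check the lid angles.

Run:
```python
from h import *
for n in("wrist","side"):
    z=np.load(f"/tmp/g_{n}.npz"); W=z['W']; m=np.load(f"/tmp/m_{n}_bell.npy"); q=W[m]
    for a,b in((.005,.03),(.03,.05),(.06,.08),(.08,.1),(.1,.112)):
        s=q[(q[:,2]>a)&(q[:,2]<b)&(q[:,1]<-.24)&(q[:,0]>.45)]
        if len(s)>3: print(n,a,b,len(s),s.mean(0).round(4),s.min(0).round(3),s.max(0).round(3))
    m=np.load(f"/tmp/m_{n}_mat.npy"); q=W[m]; q=q[(q[:,2]<.012)&(q[:,1]>0)]; c,r=cv2.minEnclosingCircle((q[:,:2]*1000).astype(np.float32)); print("mat",n,c,r)
# lid angle: top outer corner/tab height
for n in("wrist","side"):
    W=np.load(f"/tmp/g_{n}.npz")['W'].reshape(-1,3)
    for b in 'ABC':
        c,f,s=fr(b); h=c-.08*f
        r=W-h; F=r@f; S=r@s; Z=W[:,2]
        k=(abs(S)<.055)&(abs(S)>.025)&(F>-.06)&(F<.1)&(Z>.12)&(Z<.3)
        # points in lid frame: for candidate angle, front face points have lid-x =.16, z 0..0.062
        best=None
        for th in np.arange(.6,1.25,.01):
            u=F*np.cos(th)+(Z-.0555)*np.sin(th); v=-F*np.sin(th)+(Z-.0555)*np.cos(th)
            e=np.minimum(abs(u-.16),abs(v-.062)); sc=(e[k]<.003).sum()
            if best is None or sc>best[0]: best=(sc,th)
        print(n,b,k.sum(),best)
```

```text
wrist 0.005 0.03 675 [ 0.5337 -0.2835  0.0173] [ 0.492 -0.315  0.005] [ 0.555 -0.251  0.03 ]
wrist 0.03 0.05 365 [ 0.5325 -0.2844  0.0408] [ 0.504 -0.306  0.03 ] [ 0.546 -0.261  0.05 ]
wrist 0.06 0.08 92 [ 0.5299 -0.284   0.0666] [ 0.517 -0.295  0.06 ] [ 0.535 -0.272  0.08 ]
wrist 0.08 0.1 64 [ 0.531  -0.284   0.0901] [ 0.526 -0.293  0.08 ] [ 0.533 -0.273  0.1  ]
wrist 0.1 0.112 243 [ 0.5238 -0.2834  0.1067] [ 0.513 -0.293  0.1  ] [ 0.533 -0.274  0.11 ]
mat wrist (515.7955322265625, 93.08367156982422) 58.900630950927734
side 0.005 0.03 325 [ 0.5213 -0.3039  0.0168] [ 0.489 -0.318  0.005] [ 0.554 -0.254  0.03 ]
side 0.03 0.05 164 [ 0.5225 -0.3003  0.0396] [ 0.5   -0.309  0.03 ] [ 0.544 -0.279  0.05 ]
side 0.06 0.08 33 [ 0.5248 -0.2933  0.0667] [ 0.515 -0.297  0.06 ] [ 0.534 -0.283  0.078]
side 0.08 0.1 31 [ 0.5243 -0.2944  0.0897] [ 0.518 -0.297  0.08 ] [ 0.531 -0.29   0.1  ]
side 0.1 0.112 75 [ 0.5239 -0.2872  0.1063] [ 0.518 -0.296  0.1  ] [ 0.532 -0.276  0.111]
mat side (525.7379150390625, 88.203857421875) 54.08293533325195
wrist A 0 (np.int64(0), np.float64(0.6))
wrist B 3600 (np.int64(3598), np.float64(1.0000000000000004))
wrist C 3940 (np.int64(3938), np.float64(1.0300000000000002))
side A 664 (np.int64(660), np.float64(1.0400000000000005))
side B 1252 (np.int64(1249), np.float64(1.0300000000000002))
side C 1875 (np.int64(1868), np.float64(1.0300000000000002))
```

Bell axis is (0.524, -0.2845) with its top at z≈0.107, matching 6+101 mm. The lids measure about 1.03 rad, all over 0.9. The mat is at (0.517, 0.091). Next I'll grasp the handle leaning 35°.

```bash
cat >> h.py <<'E'
F0=np.array([1.,0,0]); S0=np.array([0,1.,0])
BELL=np.array([.524,-.2845,.086]); MAT=np.array([.517,.091])
E
python3 - <<'E'
from h import *
x,rv=att(F0,S0,35); g=BELL+x*.019
arm.goto(g-x*.15,rv); arm.line_to(g-x*.05,velocity=.25); save("wrist","h_w"); print(arm.get_obs()['t'])
E
```

```text
24.5
```

View pics/h_w.png

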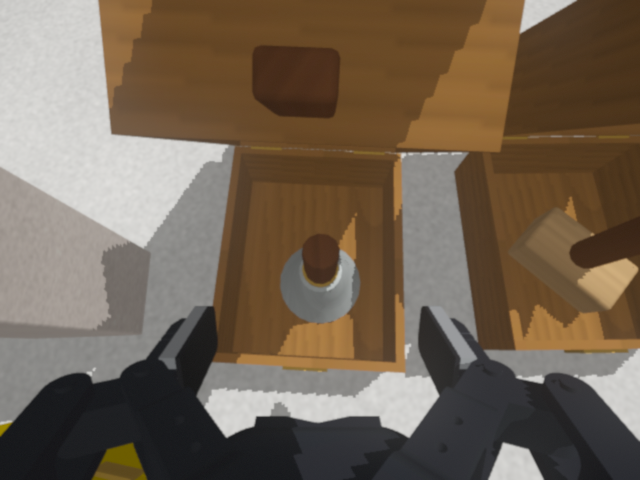

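The handle at (320,260) is centred between the fingers. Grasp and lift.

Run:
```python
from h import *
x,rv=att(F0,S0,35); g=BELL+x*.019
arm.line_to(g,velocity=.12); print(arm.get_obs()['force'].round(1)); arm.close_gripper(); o=arm.get_obs(); print(o['opening'],o['force'].round(1),o['t'])
if o['opening']>.005:
    arm.line_to(g+[.018,0,.07],velocity=.1); print(arm.get_obs()['force'].round(1),arm.get_obs()['opening'])
    save("side","i_s0")
    arm.line_to(g+[.13,0,.12],velocity=.2)
o=arm.get_obs(); print(o['opening'],o['force'].round(1),o['t'])
save("side","i_s"); save("wrist","i_w")
```

```text
[-0.   0.6  0.5]
0.01892203580946249 [0.5 1.5 2.5] 25.7
[ 0.1 -0.7 -2.3] 0.018690794990249008
0.01845248908854214 [-0.  -0.  -2.5] 27.3917
```

View pics/i_s.png

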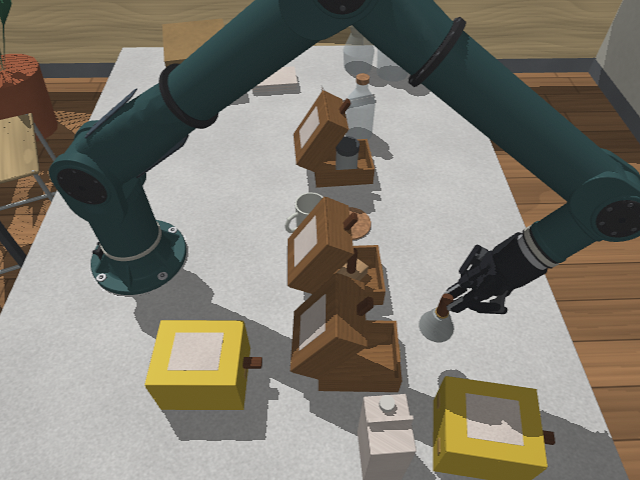

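View pics/i_w.png

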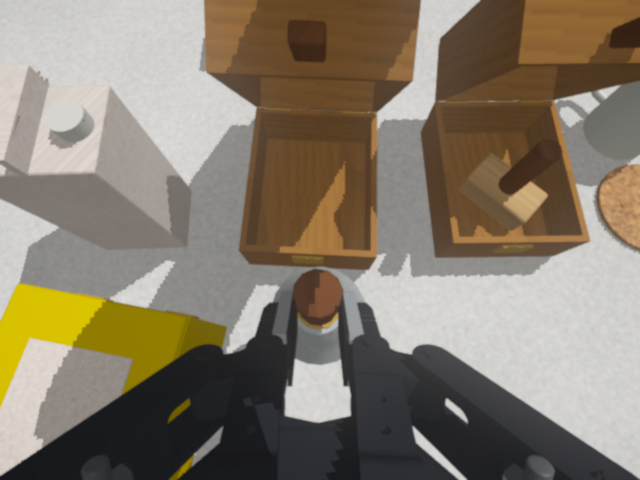

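The bell is held (2.4 N, about 0.25 kg). I'll carry it in front of the lids to the mat and measure its position and tilt.

Run:
```python
from h import *
x,rv=att(F0,S0,35); g=BELL+x*.019
d=np.array([MAT[0]-BELL[0],MAT[1]-BELL[1],0])
t=g+d
arm.line_to(np.array([g[0]+.13,t[1],g[2]+.12]),velocity=.3)
arm.line_to(t+[0,0,.06],velocity=.2); arm.dwell(.2)
o=arm.get_obs(); print(o['opening'],o['force'].round(1),o['t'],(o['ee_pos']-t).round(4))
for n in("side","wrist","top"):
    C=cam(n); p,dd=arm.read_camera(n); save(n,"j_"+n,p); W=cloud(n,dd,C); np.savez(f"/tmp/j_{n}.npz",p=p,W=W)
    for r in arm.trace(n,"bell")[:2]:
        q=W[r['mask']&(dd>0)]; 
        if len(q)==0: continue
        print(n,round(r['conf'],2),np.round(r['xy']))
        for a in np.arange(.05,.18,.02):
            s=q[(q[:,2]>a)&(q[:,2]<a+.02)&(abs(q[:,1]-.09)<.05)&(abs(q[:,0]-.517)<.06)]
            if len(s)>5: print("  ",a.round(2),len(s),s.mean(0).round(4),s.min(0).round(3),s.max(0).round(3))
```

```text
0.018687941924246818 [ 1.1 -0.1 -1.7] 29.9917 [ 0.0015 -0.0001  0.0602]
side 0.69 [351. 197.]
   0.07 119 [0.5246 0.0729 0.0799] [0.487 0.06  0.071] [0.546 0.105 0.09 ]
   0.09 149 [0.5129 0.0761 0.1001] [0.492 0.065 0.09 ] [0.537 0.098 0.11 ]
   0.11 98 [0.5137 0.082  0.1179] [0.499 0.071 0.11 ] [0.531 0.098 0.13 ]
   0.13 43 [0.5123 0.0813 0.1398] [0.505 0.078 0.131] [0.522 0.088 0.148]
   0.15 57 [0.5117 0.0858 0.1632] [0.504 0.077 0.15 ] [0.521 0.098 0.17 ]
side 0.59 [323. 254.]
   0.07 13 [0.5026 0.0744 0.0803] [0.486 0.06  0.071] [0.524 0.095 0.089]
wrist 0.67 [317. 308.]
   0.05 21 [0.5202 0.0935 0.0696] [0.482 0.064 0.069] [0.547 0.122 0.07 ]
   0.07 1268 [0.5191 0.0922 0.0766] [0.482 0.061 0.07 ] [0.547 0.123 0.09 ]
   0.09 580 [0.5305 0.0917 0.1012] [0.497 0.073 0.09 ] [0.538 0.11  0.11 ]
   0.11 579 [0.5266 0.0914 0.1163] [0.519 0.08  0.11 ] [0.532 0.102 0.13 ]
   0.13 99 [0.5248 0.0923 0.1415] [0.52  0.082 0.13 ] [0.532 0.101 0.15 ]
   0.15 2093 [0.5162 0.0913 0.1664] [0.505 0.075 0.15 ] [0.536 0.107 0.169]
top 0.7 [420. 243.]
top 0.61 [210. 236.]
```

View pics/j_side.png

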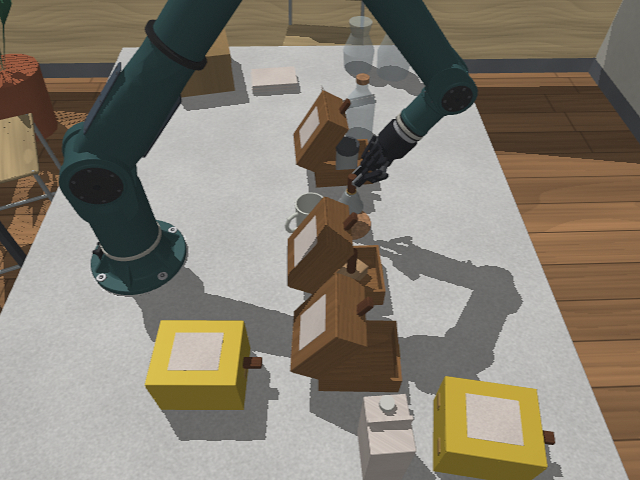

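View pics/j_wrist.png

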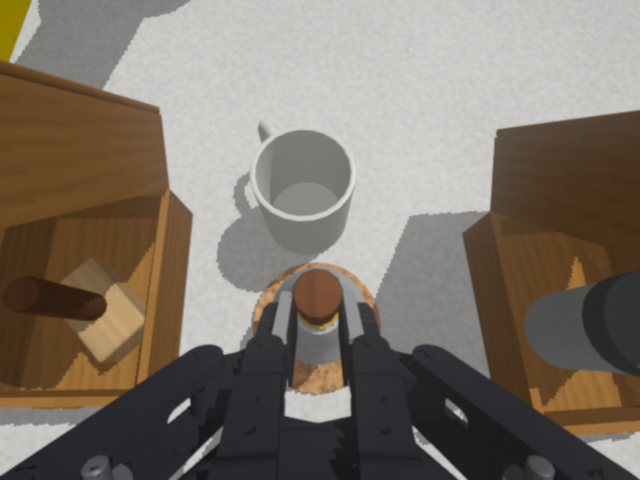

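The bell is over the mat: mouth x 0.482–0.547, centre ≈(0.515, 0.091), upright, foot ≈0.066. Lower it slowly and watch the force.

Run:
```python
from h import *
x,rv=att(F0,S0,35); g=BELL+x*.019
t=g+np.array([MAT[0]-BELL[0]+.001,MAT[1]-BELL[1],0])
arm.line_to(t+[0,0,.008],velocity=.1); f0=arm.get_obs()['force'][2]; print(f0)
for h in (.004,.002,.001,0,-.001,-.002):
    arm.line_to(t+[0,0,h],velocity=.03); o=arm.get_obs(); print(h,o['force'].round(1),(o['ee_pos']-t).round(4))
    if o['force'][2]-f0>2: break
arm.ungrasp(); arm.dwell(.1); save("wrist","k_w0")
back(.15,v=.15); o=arm.get_obs(); print(o['t'],o['force'].round(1))
for n in("wrist","side"):
    C=cam(n); p,dd=arm.read_camera(n); save(n,"k_"+n,p); W=cloud(n,dd,C)
    for r in arm.trace(n,"bell")[:1]:
        q=W[r['mask']&(dd>0)]; print(n,round(r['conf'],2),np.round(r['xy']))
        for a in np.arange(.005,.115,.02):
            s=q[(q[:,2]>a)&(q[:,2]<a+.02)&(abs(q[:,1]-.09)<.05)&(abs(q[:,0]-.517)<.06)]
            if len(s)>5: print("  ",a.round(2),len(s),s.mean(0).round(4),s.min(0).round(3),s.max(0).round(3))
```

```text
-1.3779906887353945
0.004 [ 0.6  0.2 -1.8] [0.0001 0.     0.0042]
0.002 [ 0.2 -0.6 -2. ] [-0.    -0.     0.002]
0.001 [ 0.1  0.8 -1.6] [-0.0001 -0.      0.001 ]
0 [-1.   1.1  0. ] [-0.0002  0.0001  0.0004]
-0.001 [-1.4  0.6  5.4] [-0.0006  0.0004  0.0002]
34.2 [-1.  -0.   0.4]
wrist 0.62 [322. 241.]
   0.0 1005 [0.5278 0.092  0.0162] [0.485 0.061 0.007] [0.548 0.125 0.025]
   0.02 629 [0.5283 0.0921 0.0358] [0.5   0.068 0.025] [0.54  0.116 0.045]
   0.04 651 [0.5232 0.0919 0.0532] [0.503 0.073 0.045] [0.534 0.111 0.065]
   0.06 153 [0.5236 0.0918 0.0754] [0.513 0.081 0.065] [0.526 0.103 0.085]
   0.08 205 [0.5235 0.0917 0.0958] [0.505 0.081 0.085] [0.526 0.102 0.105]
   0.11 456 [0.516  0.0919 0.1071] [0.505 0.082 0.105] [0.526 0.102 0.109]
side 0.57 [353. 203.]
   0.0 48 [0.5336 0.0717 0.0148] [0.522 0.062 0.008] [0.545 0.089 0.022]
   0.04 19 [0.5211 0.0827 0.0587] [0.513 0.076 0.053] [0.527 0.092 0.063]
   0.06 37 [0.5149 0.0813 0.076 ] [0.505 0.077 0.065] [0.523 0.086 0.085]
   0.08 54 [0.5136 0.0827 0.0964] [0.504 0.078 0.086] [0.522 0.096 0.105]
   0.11 27 [0.5131 0.0879 0.1072] [0.504 0.078 0.105] [0.522 0.096 0.111]
```

View pics/k_wrist.png

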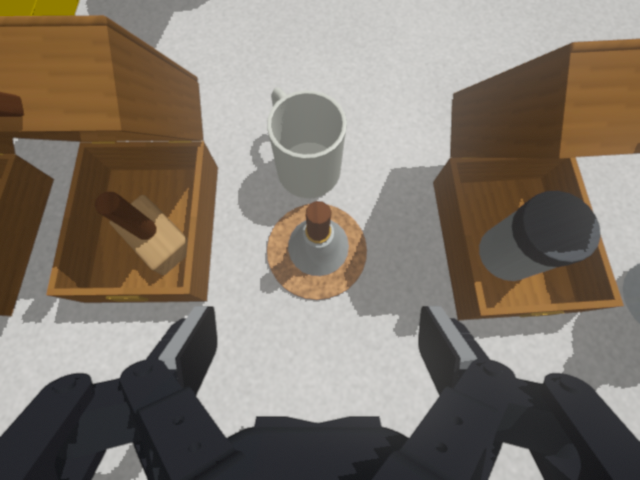

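The bell stands on the mat, axis ≈(0.516, 0.092), handle top z≈0.107, upright, and the whole foot is on the cork. Now I'll refine C's lid angle from the recorded cloud before gripping its tab.

```bash
python3 - <<'E'
from h import *
W=np.load("/tmp/g_wrist.npz")['W'].reshape(-1,3)
for b in 'BC':
    c,f,s=fr(b); h=c-.08*f; r=W-h; F=r@f; S=r@s; Z=W[:,2]
    k=(abs(S)<.055)&(abs(S)>.02)&(F>-.06)&(F<.1)&(Z>.19)&(Z<.3)
    th0=1.03; u=F*np.cos(th0)+(Z-.0555)*np.sin(th0); v=-F*np.sin(th0)+(Z-.0555)*np.cos(th0)
    k&=(abs(u-.16)<.012)&(v>.005)&(v<.056)
    a=np.polyfit(v[k],u[k],1); print(b,k.sum(),a,"theta by slope",th0-np.arctan(a[0]), "u mean",u[k].mean())
    k=(abs(S)<.02)&(u>.17)&(u<.21)&(v>-.02)&(v<.05)&(Z>.15)
    q=np.c_[F,S,Z][k]; print("tab",k.sum(),q.mean(0).round(4),q.min(0).round(3),q.max(0).round(3))
E
python3 - <<'E'
import sys;sys.path.insert(0,'.')
from h import *
c,f,s=fr('C')
for th in(.98,1.03,1.1): print(th,((tabp('C',th)-c)@f+.08).round(4),tabp('C',th)[2].round(4))
E
```

```text
B 3417 [0.00313857 0.16085307] theta by slope 1.0268614363300028 u mean 0.16095258747183194
tab 526 [ 0.0866 -0.0042  0.2254] [ 0.072 -0.011  0.205] [0.095 0.01  0.234]
C 3800 [0.00172611 0.160307  ] theta by slope 1.0282738879357354 u mean 0.16036012257201873
tab 360 [0.0868 0.0004 0.2293] [ 0.072 -0.009  0.212] [0.094 0.01  0.235]
0.98 0.0909 0.2161
1.03 0.0827 0.2205
1.1 0.071 0.2258
```

Run:
```python
from h import *
o=arm.get_obs(); arm.line_to(o['ee_pos']+[.04,0,.1],velocity=.3)
p,rv,x=tcp('C',1.028,40,adv=.014)
arm.goto(p-x*.12,rv); arm.line_to(p-x*.04,velocity=.25); print(arm.get_obs()['t'])
save("wrist","l_w")
```

```text
36.825
```

View pics/l_w.png

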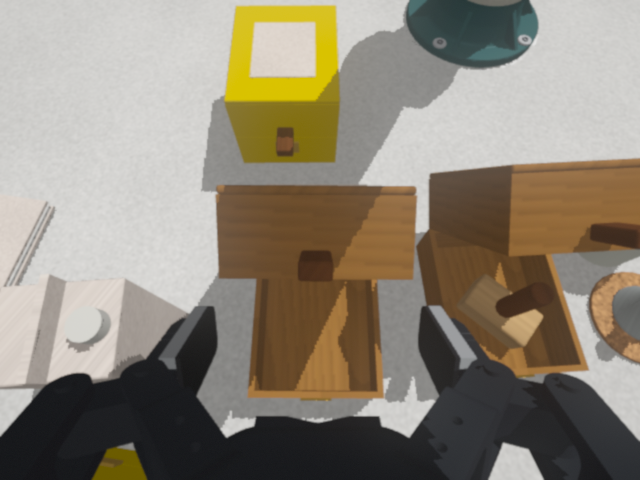

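C is empty and its tab is centred at (316,265). Now I'll grip it and close.

Run:
```python
from h import *
w=grip_tab('C',1.028,40,adv=.014)
if .006<w<.026:
    arc('C',1.028,-.01,40,30,n=7,adv=.014)
    arm.ungrasp(); back(.12); 
for n in("side","wrist"):
    C=cam(n); p,dd=arm.read_camera(n); save(n,"m_"+n,p); W=cloud(n,dd,C).reshape(-1,3); np.save(f"/tmp/mm_{n}.npy",W)
    c,f,s=fr('C'); r=W-c+.08*f; F=r@f; S=r@s
    k=(abs(S)<.055)&(F>.02)&(F<.15)&(W[:,2]>.09)&(W[:,2]<.16)
    if k.sum()>20: a=np.polyfit(F[k],W[k,2],1); print(n,k.sum(),"top slope rad",a[0],"z at front",np.polyval(a,.15))
print(arm.get_obs()['t'])
```

```text
grip C open 0.0151 F [ 1.4 -0.7  3.3] t 37.9833 err [ 0.0005 -0.0001  0.0004]
0.88 [ 4.2 -0.4  2.8] [ 0.0016 -0.0002 -0.0004] 0.015 38.32
0.73 [ 4.7 -0.5  2.6] [ 0.0018 -0.0004  0.    ] 0.0154 38.65
0.58 [ 8.9 -1.4  3.6] [ 0.0037 -0.0005 -0.0001] 0.0135 38.98
0.43 [10.3 -1.9  3.7] [ 0.0056 -0.0006 -0.0002] 0.0118 39.32
0.29 [12.8 -2.9  2.5] [ 0.0074 -0.0007 -0.0004] 0.0107 39.65
0.14 [14.4 -3.3  1.1] [ 0.0093 -0.0008 -0.0006] 0.0099 39.98
-0.01 [16.7 -2.7 -0.8] [ 0.0114 -0.0009 -0.0009] 0.0094 40.32
side 3599 top slope rad 0.026954147872990136 z at front 0.1226123659194911
wrist 23701 top slope rad 0.02677915005854224 z at front 0.12263434298634077
41.6833
```

View pics/m_side.png

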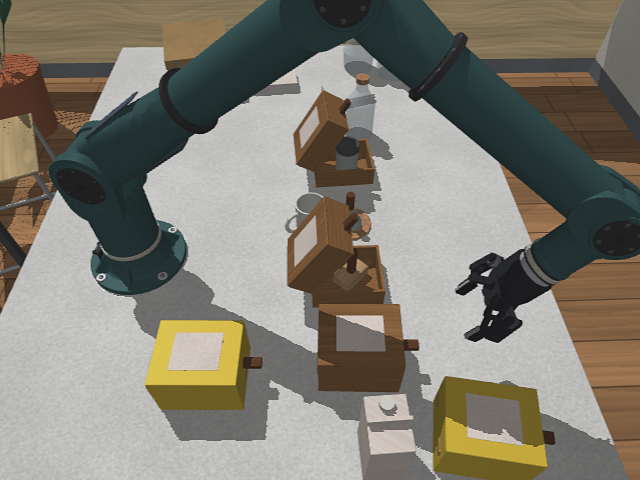

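View pics/m_wrist.png

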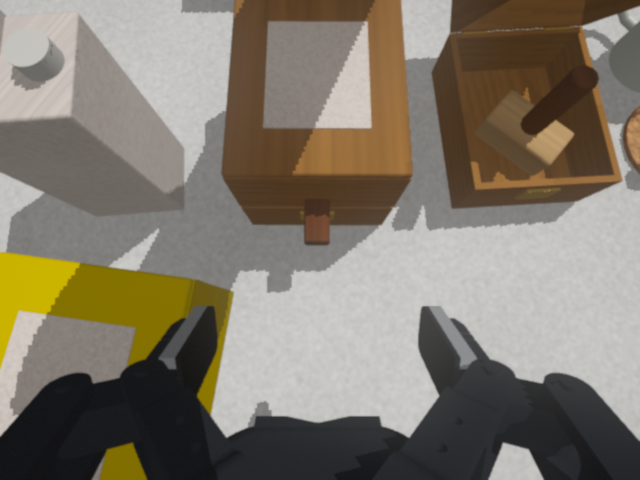

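The lid is at about 0.027 rad (limit 0.06). I'll press it fully shut gently with closed fingertips on the front edge of its top.

Run:
```python
from h import *
arm.close_gripper()
c,f,s=fr('C'); x,rv=att(f,s,30)
b=c+f*.065
o=arm.get_obs(); arm.line_to(o['ee_pos']+[0,0,.06],velocity=.3)
arm.line_to(b+[0,0,.15],velocity=.25,attitude=rv); f0=arm.get_obs()['force'][2]
arm.line_to(b+[0,0,.125],velocity=.1)
for z in np.arange(.123,.112,-.0015):
    arm.line_to(b+[0,0,z],velocity=.03); o=arm.get_obs(); print(z.round(4),o['force'].round(1),o['ee_pos'][2].round(4))
    if o['force'][2]-f0>12: break
arm.line_to(b+[.05,0,.22],velocity=.25); arm.line_to(b+[.12,0,.27],velocity=.3)
for n in("side","wrist"):
    C=cam(n); p,dd=arm.read_camera(n); save(n,"n_"+n,p); W=cloud(n,dd,C).reshape(-1,3)
    r=W-c+.08*f; F=r@f; S=r@s
    k=(abs(S)<.055)&(F>.02)&(F<.15)&(W[:,2]>.09)&(W[:,2]<.16)
    if k.sum()>20: a=np.polyfit(F[k],W[k,2],1); print(n,k.sum(),"top slope rad",a[0],"z at front",np.polyval(a,.15))
    for r in arm.trace(n,"bell")[:1]: print(n,r['conf'],r['xy'],W[r['mask'].ravel()&(dd.ravel()>0)].max(0))
print(arm.get_obs()['t'],arm.get_obs()['force'])
```

```text
0.123 [-0.3  0.   0.1] 0.1232
0.1215 [ 0.9 -0.4 -0.5] 0.1216
0.12 [-0.4 -0.5  0.8] 0.1199
0.1185 [-0.8  0.1 -0.4] 0.1184
0.117 [-0.2 -0.8 -1. ] 0.1169
0.1155 [ 1.  -1.  -0.3] 0.1154
0.114 [0.8 0.1 0.2] 0.1139
0.1125 [-0.3 -0.3 -0.5] 0.1124
side 3615 top slope rad 0.026830764839570472 z at front 0.12260197253023804
side 0.71 [352.8, 206.3] [0.54500669 0.10077779 0.10956608]
wrist 11664 top slope rad 0.026976633396428366 z at front 0.1226234458262156
wrist 0.77 [599.2, 155.8] [0.54843705 0.1140561  0.09248932]
47.0667 [-1.01313183  0.41126837 -0.15100904]
```

View pics/n_side.png

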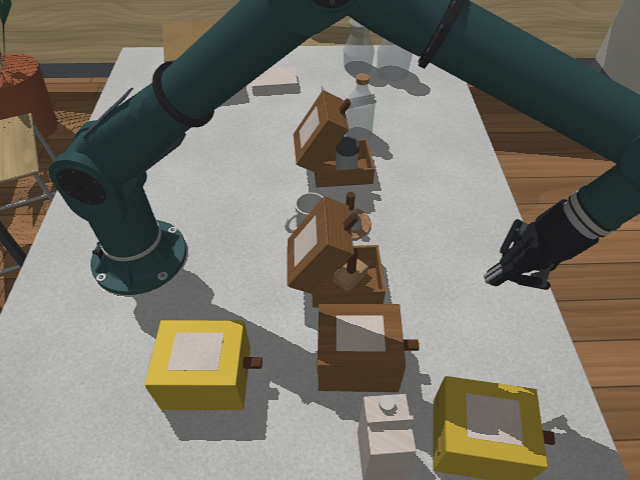

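View pics/n_wrist.png

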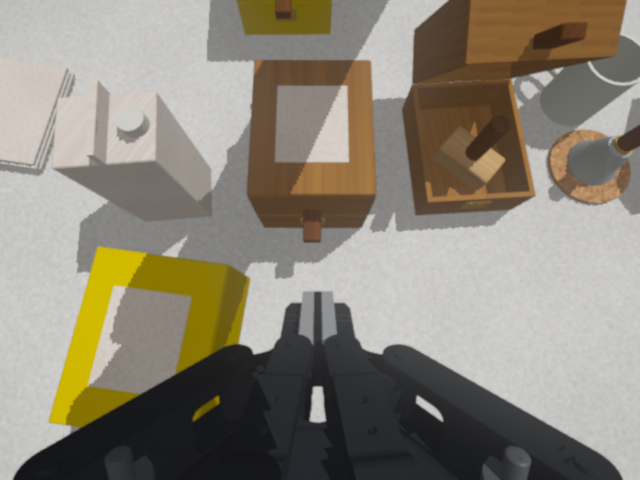

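No contact down to TCP z 0.112, which disagrees with a lid top at about 0.12. I'll check the fit offline against the shut yellow box as a baseline.

Run:
```python
from h import *
for n in("side","wrist"):
    W=np.load(f"/tmp/mm_{n}.npy")
    for nm,(c,a) in {'C':((.5062,-.29),-2.8),'Y1':((.2008,-.3148),-2.3),'Y2':((.714,-.4562),-10.8)}.items():
        a=np.radians(a); f=np.array([np.cos(a),np.sin(a),0]); s=np.array([-f[1],f[0],0]); r=W-np.array([*c,0])+.08*f; F=r@f; S=r@s
        k=(abs(S)<.05)&(F>.02)&(F<.14)&(W[:,2]>.1)&(W[:,2]<.14)
        if k.sum()>50: p=np.polyfit(F[k],W[k,2],1); print(n,nm,k.sum(),p[0].round(4),np.polyval(p,[0,.145]).round(4))
    # C seam: hinge-side & tab z
    c,f,s=fr('C'); r=W-c+.08*f; F=r@f;S=r@s; k=(abs(S)<.008)&(F>.17)&(F<.195)&(W[:,2]>.05)&(W[:,2]<.1); print("tab top z",np.percentile(W[k,2],[50,90]) if k.sum() else None)
```

```text
side C 3028 0.0283 [0.1185 0.1226]
side Y1 3282 -0.0005 [0.1184 0.1183]
side Y2 4255 0.0004 [0.1185 0.1185]
tab top z [0.08142059 0.08296109]
wrist C 19557 0.0282 [0.1186 0.1227]
wrist Y2 14902 0.0081 [0.118  0.1192]
tab top z [0.08128316 0.08225143]
```

Baseline confirmed: shut boxes read ~0 slope, while C is at 0.028 rad. That passes, but there's time to press deeper, with a force stop.

Run:
```python
from h import *
c,f,s=fr('C'); x,rv=att(f,s,30); b=c+f*.065
arm.line_to(b+[.05,0,.2],velocity=.3); arm.line_to(b+[0,0,.13],velocity=.2); print(arm.get_obs()['opening'])
arm.line_to(b+[0,0,.113],velocity=.1); f0=arm.get_obs()['force'][2]
for z in np.arange(.111,.0945,-.002):
    arm.line_to(b+[0,0,z],velocity=.04); o=arm.get_obs(); print(z.round(4),o['force'].round(1),o['ee_pos'][2].round(4),round(o['t'],2))
    if o['force'][2]-f0>10: break
save("side","o_s")
arm.line_to(b+[.05,0,.2],velocity=.3); arm.line_to(b+[.12,0,.27],velocity=.3)
for n in("side",):
    C=cam(n); p,dd=arm.read_camera(n); save(n,"o_"+n,p); W=cloud(n,dd,C).reshape(-1,3)
    r=W-c+.08*f; F=r@f; S=r@s
    k=(abs(S)<.05)&(F>.02)&(F<.14)&(W[:,2]>.1)&(W[:,2]<.14)
    a=np.polyfit(F[k],W[k,2],1); print(n,k.sum(),"slope",a[0])
print(arm.get_obs()['t'])
```

```text
-0.0003139963221991057
0.111 [-0.2  1.1 -0.2] 0.1111 48.7
0.109 [0.2 0.1 0.4] 0.109 48.95
0.107 [-0.1 -0.   0.3] 0.1069 49.2
0.105 [0.1 0.4 0.1] 0.1049 49.45
0.103 [ 0.1 -1.4  0.5] 0.1029 49.7
0.101 [ 1.4  0.4 -0.3] 0.101 49.95
0.099 [ 3.6 -0.9  1.1] 0.099 50.2
0.097 [ 4.8 -0.1  5.7] 0.0978 50.45
0.095 [ 3.9  0.1 11.1] 0.0975 50.7
side 3012 slope 0.00016727338370038647
51.825
```

View pics/o_side.png

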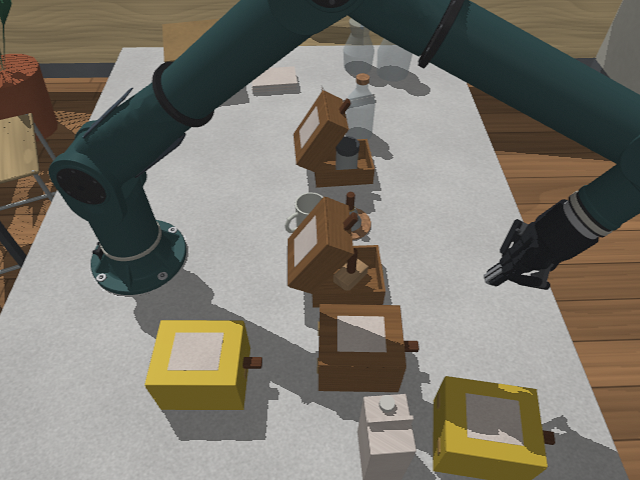

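The lid now reads 0.000 rad: fully shut. A and B are still open with the tin at (347,150) and the stamp at (352,270), the bell is on the mat at (353,208), and the gripper is clear of everything.

Run:
```python
from h import *
arm.job_done(); print(arm.get_obs()['t'])
```

```text
the job is handed in; nothing more can be done
the job is handed in; nothing more can be done
```

I opened all three brown boxes, ignoring the yellow look-alikes. I then took the bell out of the right-hand box (-y end), stood it on the cork mat, shut that box and handed the job in at about 52 s of the 72 s allowed. No verdict was reported.

**Last checks**
- **Bell:** upright, with its axis about 1–2 mm from the measured mat centre and its whole foot on the cork.
- **Bell's box:** shut; the lid reads 0.000 rad.
- **Other two boxes:** still open, with the tin in the left one and the stamp in the middle one.
- **Mug, carafe and carton:** they look unmoved in the pictures; I did not measure them again.
- **Arm:** clear of everything and reading no contact force just before hand-in.

**What disagreed**
- **Lid angle:** the lids measured about 1.03 rad open when I lifted the bell out, not the 1.12 of the stop. That is above the required 0.9. I did not measure the two left open again afterwards.
- **Shutting the lid:** the first close stopped at about 0.027 rad, so I pressed it shut.
- **Fingertips:** the shut fingertips met the lid about 20 mm lower than the stated tool point implies. My first press therefore missed it, and a deeper one with a force limit worked.
- **Mat position:** one side-camera estimate of the mat centre was about 9 mm off. I discarded it because the mat was partly hidden in that view.

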